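# Lay out new heel top pieces on three shoes

### The arm

A 6-joint arm with a two-finger parallel gripper is mounted at the origin on the work surface. World frame = base frame: x ahead of the robot, y to its left, z up, the work surface at z = 0. Lengths are in mm, angles in rad, forces in N, time in s.
With the tool pointing down it reaches from about 350 to 975 mm from the base axis. Payload 7.1 kg.
Tool frame: the origin (TCP) lies on the mounting face of the last link; the fingertips stand 182 mm ahead of it and the grasp point (between the pads) lies 163 mm ahead of it (ctrl.tcp_to_tips is the distance from the TCP to the fingertips, in mm); z points along the fingers, y is the direction in which the jaws open and shut (so a half turn about z gives the same grasp; the last joint's range is limited). The gripper opens to 88 mm and grips with 3 to 60 N. Pads are 20 mm wide; open, the fingers measure 115 mm over their backs; the gripper's body (75 mm by 178 mm) begins 61 mm behind the grasp point.
Start: joints at [1.312, 0.423, 1.63, -0, 1.089, -0.019], TCP at [148.412, 607.108, 404.675] pointing down, gripper open.
Joint ranges: [-3, 3], [-0.9, 2.11], [0.09, 2.58], [-1.31, 4.45], [0.11, 2.69], [-2.54, 2.54]. Speed limits (rad/s): [2.39, 2.39, 3.01, 3.14, 3.14, 3.14].

### API

Orientations are given as a rotation vector (axis times angle).
In Python, from workcell import ctrl gives the robot as it stands. The module is installed in compiled form; this text tells all that it offers.
- The arm moves only by the tool send_rows, never from a script. Its argument "commands" is a list of rows, each an object with "translation": the shift along the world's x, y, z normalised to -1 to 1, where 1 is 0.1 m, a list of three; "twist": the turn, a rotation vector about the world's x, y, z normalised to -1 to 1, where 1 is 0.5 rad, a list of three. A call has exactly 10 rows; each row is the pose to reach, as a shift and turn from the pose commanded when the call began; what a row does not reach only later rows make up. A row lasts 1/10 s, in which the tool goes at most 50 mm and 8.59 degrees, less where a joint would pass 70% of its speed; a pose out of reach is approached as far as the arm can. A call with a number of a shift or a turn outside -1 to 1 is refused whole. A call with a gripper value outside its range is refused whole. "grip" is the closure, from -1 (fully open) to 1 (shut), set as the call begins (left out, the last holds). The fingers move at their own pace and stop on an object; the grip force is fixed at half the most. Time passes only in rows, so rows that repeat a pose let the fingers close, or fill a call up. It gives the time, the measured TCP pose, the force and the opening at its end, in the units of the state.
- ctrl.get_obs(): the state, without advancing time (a new reading comes with each control period).
- ctrl.get_image(name): name is "scene" or "top"; returns a dict with "img" (420x560x3 uint8, red, green, blue), "intrinsics" (3x3 intrinsics, pixels), "dist" ([k1, k2, p1, p2, k3] as OpenCV has them; the pictures are not rectified), "cam_to_world" (4x4, takes a point from camera to world coordinates). Camera axes: x right, y down, z forward; pixel columns grow to the right and rows downward; lengths in mm; the calibration is good to about 2 mm. A picture is of the moment at which its call begins. There is no depth.
- ctrl.close_job(): hands the job in, once; it reports no verdict.
The state is a dict: "t": time; "qpos": joint angles; "qvel": joint speeds; "joint_torque": joint torques, N m; "ee_pos": TCP position; "orientation": TCP orientation; "ft_force": force on the tool from outside, world axes, zero at the start; "moment": the same for the moment, N m; "width": finger opening in mm.
Only numpy, scipy, OpenCV 4.12 (cv2) and the standard library are available. Lean on these libraries where they do the work, as an engineer would, in place of code of your own. Each camera call takes 0.05 s, during which the arm holds its last target. There are 200 camera calls.

### The job

Three shoes stand upside down on the bench lasts with their worn heel top pieces pulled off. Pick the three new black rubber heel top pieces out of the things on the bench and set each one on the bare heel that it matches in size (large on the derby, medium on the loafer, small on the pump): flat on the heel, neatly centred, its straight edge towards the toe and its round edge following the back of the heel. Let go of all three, and leave the half sole, the polish tin and the hammer where they lie.

Things in the scene. Friction and masses are not known exactly. Their poses are not given: they have to be found in the camera images.
- large_top_mid (a point): The large new heel top piece: loose plate of hard black rubber with brad heads on top, 70 mm long (x), 64 mm wide (y), 10 mm thick, lying flat on the bench. D shape: straight edge at +x, parallel sides along the front 38 mm, half-round back at -x. This point is its centre, half-way along, across and up; x runs to the straight edge, z up.
- medium_top_mid (a point): The medium new heel top piece: loose plate of hard black rubber with brad heads on top, 52 mm long (x), 48 mm wide (y), 10 mm thick, lying flat on the bench. D shape: straight edge at +x, parallel sides along the front 28 mm, half-round back at -x. This point is its centre, half-way along, across and up; x runs to the straight edge, z up.
- small_top_mid (a point): The small new heel top piece: loose plate of hard black rubber with brad heads on top, 36 mm long (x), 32 mm wide (y), 10 mm thick, lying flat on the bench. D shape: straight edge at +x, parallel sides along the front 20 mm, half-round back at -x. This point is its centre, half-way along, across and up; x runs to the straight edge, z up.
- derby_heel (a point): Black man's derby, 285 x 98 mm, broad low heel, fixed upside down on a cast-iron last. This point: centre of its bare heel face, a level D of pale leather 68 mm long (x), 62 mm wide, 140 mm above the bench; x to the toe (straight heel edge at +x, round back at -x), z up. Beside the heel the shoe lies 16 mm or more below the face; from about 45 mm past the straight edge its sole rises over the face, up to 151 mm.
- loafer_heel (a point): Brown woman's loafer, 245 x 82 mm, medium block heel, fixed upside down on a cast-iron last. This point: centre of its bare heel face, a level D of pale leather 50 mm long (x), 46 mm wide, 140 mm above the bench; x to the toe (straight heel edge at +x, round back at -x), z up. Beside the heel the shoe lies 20 mm or more below the face; from about 45 mm past the straight edge its sole rises over the face, up to 151 mm.
- pump_heel (a point): Dark red-brown woman's pump, 235 x 74 mm, slim tapered heel, fixed upside down on a cast-iron last. This point: centre of its bare heel face, a level D of pale leather 34 mm long (x), 30 mm wide, 140 mm above the bench; x to the toe (straight heel edge at +x, round back at -x), z up. Beside the heel the shoe lies 38 mm or more below the face; from about 45 mm past the straight edge its sole rises over the face, up to 151 mm.
- half_sole: Bystander: loose dark rubber half sole for a forefoot, about 106 x 90 mm, 5 mm thick, with tread bars, flat on the bench. Origin: centre of its underside.
- tin: Bystander: shut round metal polish tin, 70 mm diameter, 25 mm high, standing on the bench. Origin: centre of its underside.
- hammer: Bystander: loose shoemaker's hammer lying on the bench, 270 mm long, 110 mm over its head, 26 mm high, handle along its x to -x, steel head at +x. Origin: on the bench under the handle, 95 mm from the head.
There are look-alikes about, which are no part of the job. What is shaped like the part that bears large_top_mid but orange is not meant. Leave any white look-alike of the part that bears small_top_mid alone.

How it is judged:
By the outcome, as a careful person would: the job done as asked, in the order asked, and still so for the second after the job is handed in, with the robot touching nothing.
It also fails if it takes over 109 s, if anything falls off the work surface, if the arm or the gripper's body presses on something with over 40 N, if the wrist force passes 120 N, or if a joint passes its speed limit or range.

## Working session

There is one attempt and no reset: what is moved stays moved. The work goes in short steps, Python scripts to look and compute and a tool call to move; the robot and the scene stay as the last step left them, time stands still between calls to the robot, and variables do not carry over. Pictures are saved under pics/ and viewed, about 12 in all and at most 16, crops included, and the job is handed in when it is done.

Besides the shell and the picture viewer there is one more tool, called after "Request:" as name(argument=value, ...) on one line, values as JSON. send_rows: Moves the arm, as the interface text tells. Its arguments: {"type":"object","properties":{"commands":{"type":"array","items":{"type":"object","properties":{"translation":{"type":"array","items":{"type":"number"}},"twist":{"type":"array","items":{"type":"number"}}}}},"grip":{"type":"number"}},"required":["commands"]}

```bash
mkdir -p pics
python3 - <<'E'
from workcell import ctrl
import cv2,pickle
d={}
for n in("scene","top"):
    r=ctrl.get_image(n); d[n]=r; cv2.imwrite(f"pics/{n}0.png",r["img"][...,::-1]); print(n,r["intrinsics"],r["dist"],r["cam_to_world"])
pickle.dump(d,open("cam0.pkl","wb"))
print(ctrl.get_obs())
E
```

```text
scene [[440.86998317   0.         278.80724799]
 [  0.         440.86998317 208.34087717]
 [  0.           0.           1.        ]] [-0.13838003  0.          0.          0.          0.        ] [[-7.79663592e-01  4.80964954e-01 -4.00995506e-01  1.00014468e+03]
 [ 6.26170343e-01  5.92726826e-01 -5.06542803e-01  6.86979140e+02]
 [-5.94854234e-03 -6.46024475e-01 -7.63293516e-01  1.03307884e+03]
 [ 0.00000000e+00  0.00000000e+00  0.00000000e+00  1.00000000e+00]]
top [[543.7656992    0.         287.7685798 ]
 [  0.         543.7656992  208.45437212]
 [  0.           0.           1.        ]] [-0.01412419  0.          0.          0.          0.        ] [[-2.95349777e-02 -9.92580975e-01  1.17943599e-01  3.51307519e+02]
 [-9.99539259e-01  3.01538808e-02  3.46605243e-03  5.65659338e+01]
 [-6.99679492e-03 -1.17786887e-01 -9.93014247e-01  1.30849655e+03]
 [ 0.00000000e+00  0.00000000e+00  0.00000000e+00  1.00000000e+00]]
{'t': 0.1, 'qpos': array([ 1.31199502e+00,  4.23772503e-01,  1.63057229e+00,  9.08662951e-06,
        1.08860095e+00, -1.89866357e-02]), 'qvel': array([-0.00058677, -0.00290382, -0.00237002,  0.00012441, -0.00072396,
        0.00248532]), 'joint_torque': array([-7.21278757e-04, -5.45615387e+01, -2.74318260e+01,  6.44133543e-02,
        1.89078046e-02, -3.78978939e-05]), 'ee_pos': array([148.35701375, 606.8934998 , 403.99043955]), 'orientation': array([-3.75781098e-01, -3.11883976e+00,  2.10307477e-03]), 'ft_force': array([ 0.10380082, -0.16324743, -0.08582803]), 'moment': array([-0.05645484,  0.02931704, -0.06462977]), 'width': 87.40904401289939}
```

View pics/top0.png

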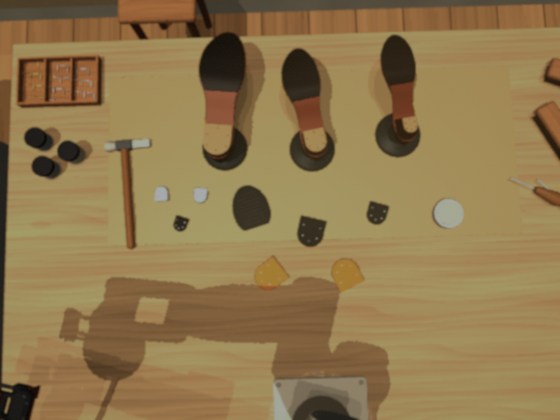

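View pics/scene0.png

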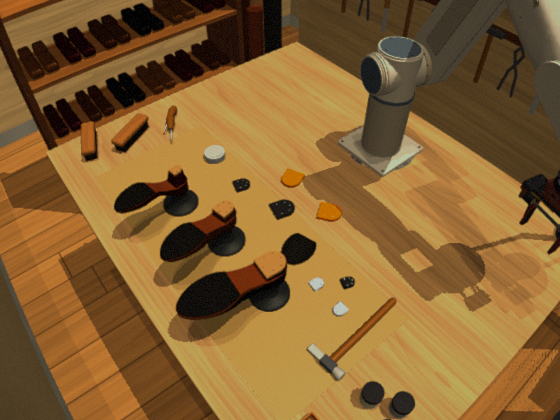

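Top view: small piece about (181,223), large (311,231), medium (377,212). Heels: derby (217,140), loafer (314,141), pump (404,126). Enlarging these.

```bash
cat > h.py <<'E'
import numpy as np,cv2,pickle
def world(r,pts,z):
    p=cv2.undistortPoints(np.array(pts,float).reshape(-1,1,2),r["intrinsics"],r["dist"]).reshape(-1,2)
    M=r["cam_to_world"]; d=np.c_[p,np.ones(len(p))]@M[:3,:3].T; o=M[:3,3]
    return o+d*((z-o[2])/d[:,2])[:,None]
def pix(r,P):
    W=np.linalg.inv(r["cam_to_world"])
    return cv2.projectPoints(np.array(P,float).reshape(-1,1,3),cv2.Rodrigues(W[:3,:3])[0],W[:3,3],r["intrinsics"],r["dist"])[0].reshape(-1,2)
def mosaic(img,cs,h,s,fn,cols=3,gain=1.0):
    t=[]
    for (u,v) in cs:
        c=cv2.resize(img[v-h:v+h,u-h:u+h,::-1],None,fx=s,fy=s,interpolation=cv2.INTER_CUBIC)
        c=np.clip(c.astype(float)*gain,0,255).astype(np.uint8)
        for k in range(0,2*h,10):
            cv2.line(c,(k*s,0),(k*s,6),(0,0,255),1);cv2.line(c,(0,k*s),(6,k*s),(0,0,255),1)
            cv2.putText(c,str(u-h+k),(k*s,16),0,.35,(0,0,255));cv2.putText(c,str(v-h+k),(8,k*s+4),0,.35,(0,0,255))
        t.append(c)
    cv2.imwrite(fn,np.vstack([np.hstack(t[i:i+cols]) for i in range(0,len(t),cols)]))
E
python3 - <<'E'
from h import *
d=pickle.load(open("cam0.pkl","rb"))
cs=[(181,223),(311,231),(377,212),(217,140),(314,141),(404,126)]
mosaic(d["top"]["img"],cs,22,6,"pics/m1.png",gain=1.4)
E
```

```text
(no output)
```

View pics/m1.png

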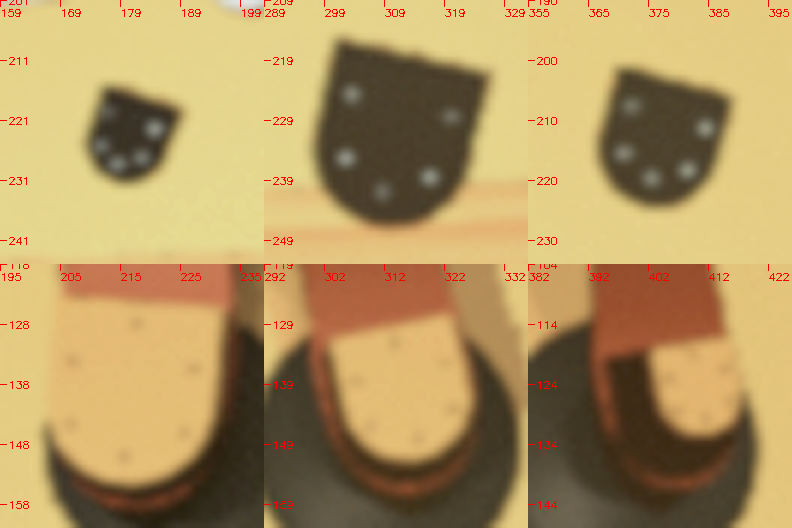

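```bash
cat >> h.py <<'E'
from scipy.optimize import minimize
from scipy.ndimage import map_coordinates
def D(L,W,z,x,y,a,n=60):
    r=W/2; s=L/2-r*0; xs=-L/2+r
    t=np.linspace(np.pi/2,3*np.pi/2,n); arc=np.c_[xs+r*np.cos(t),r*np.sin(t)]
    m=int(n*(L-r)/(np.pi*r))
    lo=np.c_[np.linspace(xs,L/2,m),-r*np.ones(m)]; hi=np.c_[np.linspace(L/2,xs,m),r*np.ones(m)]
    k=int(n*W/(np.pi*r)); fr=np.c_[np.full(k,L/2),np.linspace(-r,r,k)]
    p=np.vstack([arc,lo,fr,hi]); c,s=np.cos(a),np.sin(a)
    return np.c_[x+c*p[:,0]-s*p[:,1],y+s*p[:,0]+c*p[:,1],np.full(len(p),z)]
def fit(r,L,W,z,p0,ch=None):
    im=cv2.GaussianBlur(r["img"].astype(np.float32),(0,0),0.8)
    g=sum(np.hypot(cv2.Sobel(im[...,i],5,1,0),cv2.Sobel(im[...,i],5,0,1)) for i in range(3))
    g=np.minimum(g,np.percentile(g,97))
    def f(p):
        q=pix(r,D(L,W,z,p[0],p[1],p[2]/100)); return -map_coordinates(g,[q[:,1],q[:,0]],order=1).mean()
    best=None
    for dx in(-4,0,4):
        for dy in(-4,0,4):
            for da in(-6,0,6):
                s=np.array(p0)*[1,1,100]+[dx,dy,da]
                o=minimize(f,s,method="Nelder-Mead",options=dict(initial_simplex=s+np.array([[0,0,0],[4,0,0],[0,4,0],[0,0,6]])))
                if best is None or o.fun<best.fun:best=o
    return best.x*[1,1,.01],best.fun
SP=dict(large=(70,64,10),medium=(52,48,10),small=(36,32,10),derby=(68,62,140),loafer=(50,46,140),pump=(34,30,140))
E
python3 - <<'E'
from h import *
d=pickle.load(open("cam0.pkl","rb")); r=d["top"]
c=dict(small=((180.5,223),-.2),large=((311,230.5),-.2),medium=((376.5,212),-.2),derby=((217,139.5),-.05),loafer=((314.5,140),.17),pump=((408.5,124.5),.1))
im={n:d[n]["img"].copy() for n in d}
for n,(u,a) in c.items():
    p=world(r,[u],SP[n][2])[0]; p0=(p[0],p[1],a)
    A,fa=fit(r,*SP[n],p0); B,fb=fit(d["scene"],*SP[n],A)
    print(n,np.round(p0,2),"top",np.round(A,3),round(fa),"scene",np.round(B,3),round(fb))
for n in []: pass
E
```

```text
small [ 4.7819e+02  3.1967e+02 -2.0000e-01] top [ 4.76370e+02  3.20516e+02 -3.28000e-01] -369 scene [ 4.80733e+02  3.25116e+02 -3.30000e-01] -500
large [ 4.5075e+02  7.1100e+00 -2.0000e-01] top [ 4.47112e+02  9.49900e+00 -2.41000e-01] -369 scene [ 4.51951e+02  1.42380e+01 -2.70000e-01] -505
medium [ 4.905e+02 -1.516e+02 -2.000e-01] top [ 4.87202e+02 -1.50642e+02 -3.61000e-01] -369 scene [ 4.91140e+02 -1.45294e+02 -3.01000e-01] -505
derby [ 6.4753e+02  2.1177e+02 -5.0000e-02] top [ 6.48545e+02  2.11752e+02 -1.32000e-01] -264 scene [ 6.50594e+02  2.15356e+02 -1.90000e-02] -380
loafer [ 6.3967e+02 -2.5200e+00  1.7000e-01] top [ 6.39994e+02 -3.80500e+00  2.13000e-01] -336 scene [6.432e+02 1.463e+00 2.190e-01] -334
pump [ 6.6820e+02 -2.1074e+02  1.0000e-01] top [ 6.69207e+02 -2.14859e+02  2.06000e-01] -304 scene [ 6.73028e+02 -2.06307e+02  1.52000e-01] -359
```

```bash
sed -i 's/    g=np.minimum.*/    g=np.sqrt(g)/; s/(0,0),0.8)/(0,0),0.6)/' h.py
python3 - <<'E'
from h import *
d=pickle.load(open("cam0.pkl","rb")); r=d["top"]
c=dict(small=(478,320.5,-.25),large=(449,9,-.2),medium=(489,-150.6,-.25),derby=(648,212,-.08),loafer=(640,-4,.2),pump=(669,-213,.17))
tiles=[];res={}
for n,p0 in c.items():
    for k in("top","scene"):
        P,f=fit(d[k],*SP[n],p0); res[n,k]=P; print(n,k,np.round(P,3),round(f,1))
        s=6;q=pix(d[k],D(*SP[n],*P)); u,v=q.mean(0).astype(int);h=21
        t=cv2.resize(d[k]["img"][v-h:v+h,u-h:u+h,::-1],None,fx=s,fy=s,interpolation=cv2.INTER_CUBIC)
        for a in (q-[u-h,v-h]+.5)*s-.5: cv2.circle(t,tuple(a.round().astype(int)),0,(255,0,255),1)
        tiles.append(cv2.resize(t,(198,198)))
    
cv2.imwrite("pics/m2.png",np.vstack([np.hstack(tiles[i:i+4]) for i in(0,4,8)]))
pickle.dump(res,open("fit0.pkl","wb"))
E
```

```text
small top [ 4.76558e+02  3.20865e+02 -3.48000e-01] -25.8
small scene [ 4.81778e+02  3.25559e+02 -3.63000e-01] -28.3
large top [ 4.47691e+02  9.12600e+00 -2.54000e-01] -25.2
large scene [ 4.52028e+02  1.40930e+01 -2.45000e-01] -29.2
medium top [ 4.87306e+02 -1.51084e+02 -3.17000e-01] -25.1
medium scene [ 4.91484e+02 -1.45514e+02 -3.00000e-01] -28.6
derby top [ 6.48437e+02  2.12369e+02 -1.15000e-01] -18.9
derby scene [ 6.50345e+02  2.15836e+02 -8.50000e-02] -22.5
loafer top [ 6.39381e+02 -4.11700e+00  2.12000e-01] -21.6
loafer scene [6.42211e+02 4.74000e-01 1.86000e-01] -20.1
pump top [ 6.68073e+02 -2.13497e+02  1.87000e-01] -20.0
pump scene [ 6.71446e+02 -2.09334e+02  2.57000e-01] -20.6
```

View pics/m2.png

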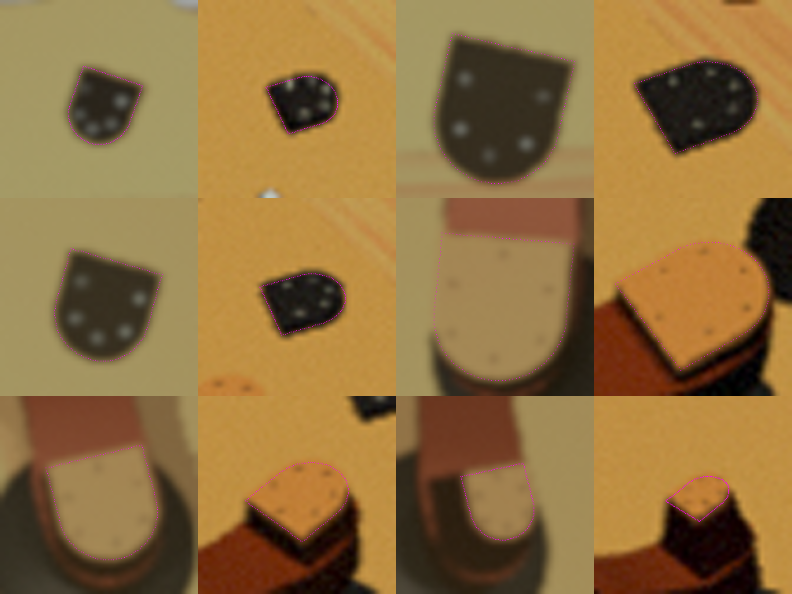

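Fits sit on the outlines in both cameras, which disagree by a steady (4,5) mm or so. I'll use the mean and correct after the first placing. First move: to the large piece.

Request:
send_rows(commands=[{"translation":[0.05,-0.1,0],"twist":[0,0,-0.024]},{"translation":[0.1,-0.2,0],"twist":[0,0,-0.024]},{"translation":[0.155,-0.3,0],"twist":[0,0,-0.024]},{"translation":[0.206,-0.4,0],"twist":[0,0,-0.024]},{"translation":[0.258,-0.5,0],"twist":[0,0,-0.024]},{"translation":[0.309,-0.6,0],"twist":[0,0,-0.024]},{"translation":[0.36,-0.7,0],"twist":[0,0,-0.024]},{"translation":[0.412,-0.8,0],"twist":[0,0,-0.024]},{"translation":[0.464,-0.9,0],"twist":[0,0,-0.024]},{"translation":[0.515,-1,0],"twist":[0,0,-0.024]}], grip=-1)

```text
t: 1.1
ee_pos: [200.3, 506.3, 404.7]
orientation: [0.394, 3.117, 0.0]
ft_force: [-0.1, -0.1, -0.3]
width: 87.8
```

Request:
send_rows(commands=[{"translation":[0.05,-0.1,0],"twist":[0,0,0]},{"translation":[0.1,-0.2,0],"twist":[0,0,0]},{"translation":[0.155,-0.3,0],"twist":[0,0,0]},{"translation":[0.206,-0.4,0],"twist":[0,0,0]},{"translation":[0.258,-0.5,0],"twist":[0,0,0]},{"translation":[0.309,-0.6,0],"twist":[0,0,0]},{"translation":[0.36,-0.7,0],"twist":[0,0,0]},{"translation":[0.412,-0.8,0],"twist":[0,0,0]},{"translation":[0.464,-0.9,0],"twist":[0,0,0]},{"translation":[0.515,-1,0],"twist":[0,0,0]}])

```text
t: 2.1
ee_pos: [251.8, 406.3, 404.7]
orientation: [0.394, 3.117, 0.0]
ft_force: [0.6, -0.7, 0.5]
width: 87.7
```

Request:
send_rows(commands=[{"translation":[0.05,-0.1,0],"twist":[0,0,0]},{"translation":[0.1,-0.2,0],"twist":[0,0,0]},{"translation":[0.155,-0.3,0],"twist":[0,0,0]},{"translation":[0.206,-0.4,0],"twist":[0,0,0]},{"translation":[0.258,-0.5,0],"twist":[0,0,0]},{"translation":[0.309,-0.6,0],"twist":[0,0,0]},{"translation":[0.36,-0.7,0],"twist":[0,0,0]},{"translation":[0.412,-0.8,0],"twist":[0,0,0]},{"translation":[0.464,-0.9,0],"twist":[0,0,0]},{"translation":[0.515,-1,0],"twist":[0,0,0]}])

```text
t: 3.1
ee_pos: [303.3, 306.3, 404.7]
orientation: [0.394, 3.117, 0.0]
ft_force: [0.0, -0.4, 0.5]
width: 87.7
```

Request:
send_rows(commands=[{"translation":[0.05,-0.1,0],"twist":[0,0,0]},{"translation":[0.1,-0.2,0],"twist":[0,0,0]},{"translation":[0.155,-0.3,0],"twist":[0,0,0]},{"translation":[0.206,-0.4,0],"twist":[0,0,0]},{"translation":[0.258,-0.5,0],"twist":[0,0,0]},{"translation":[0.309,-0.6,0],"twist":[0,0,0]},{"translation":[0.36,-0.7,0],"twist":[0,0,0]},{"translation":[0.412,-0.8,0],"twist":[0,0,0]},{"translation":[0.464,-0.9,0],"twist":[0,0,0]},{"translation":[0.515,-1,0],"twist":[0,0,0]}])

```text
t: 4.1
ee_pos: [354.8, 206.3, 404.7]
orientation: [0.394, 3.117, 0.0]
ft_force: [-0.5, 0.4, -0.0]
width: 87.7
```

Request:
send_rows(commands=[{"translation":[0.05,-0.1,-0.1],"twist":[0,0,0]},{"translation":[0.1,-0.2,-0.2],"twist":[0,0,0]},{"translation":[0.155,-0.3,-0.3],"twist":[0,0,0]},{"translation":[0.206,-0.4,-0.4],"twist":[0,0,0]},{"translation":[0.258,-0.5,-0.5],"twist":[0,0,0]},{"translation":[0.309,-0.6,-0.6],"twist":[0,0,0]},{"translation":[0.36,-0.7,-0.7],"twist":[0,0,0]},{"translation":[0.412,-0.8,-0.8],"twist":[0,0,0]},{"translation":[0.464,-0.9,-0.9],"twist":[0,0,0]},{"translation":[0.515,-1,-1],"twist":[0,0,0]}])

```text
t: 5.1
ee_pos: [406.4, 106.3, 303.8]
orientation: [0.394, 3.117, 0.0]
ft_force: [-0.0, 0.7, 0.1]
width: 87.9
```

Request:
send_rows(commands=[{"translation":[0.06,-0.12,-0.1],"twist":[0,0,0]},{"translation":[0.12,-0.24,-0.2],"twist":[0,0,0]},{"translation":[0.18,-0.36,-0.3],"twist":[0,0,0]},{"translation":[0.24,-0.48,-0.4],"twist":[0,0,0]},{"translation":[0.3,-0.6,-0.5],"twist":[0,0,0]},{"translation":[0.36,-0.72,-0.6],"twist":[0,0,0]},{"translation":[0.42,-0.84,-0.7],"twist":[0,0,0]},{"translation":[0.5,-0.94,-0.75],"twist":[0,0,0]},{"translation":[0.517,-0.975,-0.8],"twist":[0,0,0]},{"translation":[0.517,-0.975,-0.8],"twist":[0,0,0]}])

```text
t: 6.1
ee_pos: [457.8, 9.1, 224.1]
orientation: [-0.396, -3.116, 0.0]
ft_force: [0.2, 0.8, 0.6]
width: 87.6
```

Run:
```python
from h import *
from workcell import ctrl
r=ctrl.get_image("scene");q=ctrl.get_image("top");print(ctrl.get_obs()["ee_pos"])
c=[r["img"][160:260,220:340,::-1],q["img"][180:280,250:370,::-1]]
cv2.imwrite("pics/a.png",np.hstack([cv2.resize(x,(400,333),interpolation=2) for x in c]))
```

```text
[457.44774139   9.69620824 224.66290983]
```

View pics/a.png

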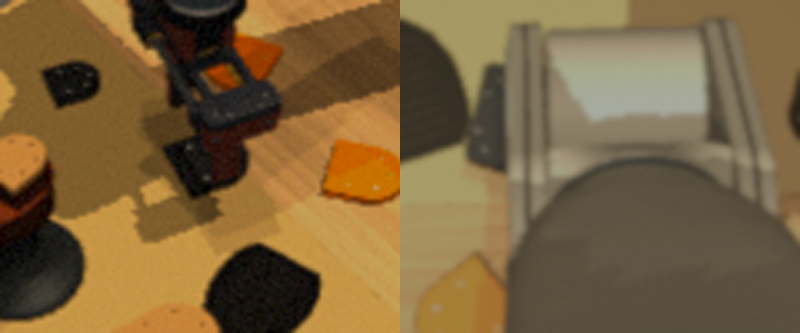

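The fingers straddle the large piece with about 12 mm spare on each side. Descending and gripping.

Request:
send_rows(commands=[{"translation":[0,0,-0.05],"twist":[0,0,0]},{"translation":[0,0,-0.1],"twist":[0,0,0]},{"translation":[0,0,-0.15],"twist":[0,0,0]},{"translation":[0,0,-0.2],"twist":[0,0,0]},{"translation":[0,0,-0.25],"twist":[0,0,0]},{"translation":[0,0,-0.3],"twist":[0,0,0]},{"translation":[0,0,-0.35],"twist":[0,0,0]},{"translation":[0,0,-0.38],"twist":[0,0,0]},{"translation":[0,0,-0.4],"twist":[0,0,0]},{"translation":[0,0,-0.4],"twist":[0,0,0]}])

```text
t: 7.2
ee_pos: [457.5, 9.6, 184.4]
orientation: [-0.394, -3.116, 0.0]
ft_force: [-0.4, 0.2, -1.4]
width: 88.0
```

Request:
send_rows(commands=[{"translation":[0,0,0],"twist":[0,0,0]},{"translation":[0,0,0],"twist":[0,0,0]},{"translation":[0,0,0],"twist":[0,0,0]},{"translation":[0,0,0],"twist":[0,0,0]},{"translation":[0,0,0],"twist":[0,0,0]},{"translation":[0,0,0],"twist":[0,0,0]},{"translation":[0,0,0],"twist":[0,0,0]},{"translation":[0,0,0],"twist":[0,0,0]},{"translation":[0,0,0],"twist":[0,0,0]},{"translation":[0,0,0],"twist":[0,0,0]}], grip=1)

```text
t: 8.2
ee_pos: [457.7, 9.6, 184.8]
orientation: [0.394, 3.117, 0.0]
ft_force: [-0.9, -0.2, 5.7]
width: 63.7
```

Request:
send_rows(commands=[{"translation":[0,0,0.1],"twist":[0,0,0]},{"translation":[0,0,0.2],"twist":[0,0,0]},{"translation":[0,0,0.3],"twist":[0,0,0]},{"translation":[0,0,0.4],"twist":[0,0,0]},{"translation":[0,0,0.5],"twist":[0,0,0]},{"translation":[0,0,0.6],"twist":[0,0,0]},{"translation":[0,0,0.7],"twist":[0,0,0]},{"translation":[0,0,0.8],"twist":[0,0,0]},{"translation":[0,0,0.9],"twist":[0,0,0]},{"translation":[0,0,1],"twist":[0,0,0]}])

```text
t: 9.2
ee_pos: [457.5, 9.6, 285.5]
orientation: [-0.395, -3.117, 0.0]
ft_force: [0.2, 0.4, -1.3]
width: 63.5
```

Request:
send_rows(commands=[{"translation":[0.1,0.1,0.1],"twist":[0,0,0.03]},{"translation":[0.2,0.2,0.2],"twist":[0,0,0.06]},{"translation":[0.3,0.3,0.3],"twist":[0,0,0.09]},{"translation":[0.4,0.4,0.4],"twist":[0,0,0.12]},{"translation":[0.5,0.5,0.5],"twist":[0,0,0.15]},{"translation":[0.6,0.6,0.6],"twist":[0,0,0.18]},{"translation":[0.7,0.7,0.7],"twist":[0,0,0.21]},{"translation":[0.8,0.8,0.7],"twist":[0,0,0.24]},{"translation":[0.9,0.9,0.7],"twist":[0,0,0.27]},{"translation":[1,1,0.7],"twist":[0,0,0.3]}])

```text
t: 10.2
ee_pos: [558.0, 110.3, 354.2]
orientation: [-0.158, -3.137, 0.0]
ft_force: [-0.8, -0.3, -0.6]
width: 63.8
```

Request:
send_rows(commands=[{"translation":[0.11,0.11,0],"twist":[0,0,0]},{"translation":[0.22,0.22,0],"twist":[0,0,0]},{"translation":[0.33,0.33,0],"twist":[0,0,0]},{"translation":[0.44,0.44,0],"twist":[0,0,0]},{"translation":[0.55,0.55,0],"twist":[0,0,0]},{"translation":[0.66,0.66,0],"twist":[0,0,0]},{"translation":[0.77,0.77,0],"twist":[0,0,0]},{"translation":[0.88,0.88,0],"twist":[0,0,0]},{"translation":[0.96,0.96,0],"twist":[0,0,0]},{"translation":[1,1,0],"twist":[0,0,0]}])

```text
t: 11.2
ee_pos: [658.3, 210.6, 354.2]
orientation: [-0.159, -3.137, 0.0]
ft_force: [0.7, 0.4, 0.3]
width: 64.0
```

Request:
send_rows(commands=[{"translation":[0,0.02,0],"twist":[0,0,0]},{"translation":[0,0.037,-0.05],"twist":[0,0,0]},{"translation":[0,0.037,-0.1],"twist":[0,0,0]},{"translation":[0,0.037,-0.14],"twist":[0,0,0]},{"translation":[0,0.037,-0.17],"twist":[0,0,0]},{"translation":[0,0.037,-0.2],"twist":[0,0,0]},{"translation":[0,0.037,-0.2],"twist":[0,0,0]},{"translation":[0,0.037,-0.2],"twist":[0,0,0]},{"translation":[0,0.037,-0.2],"twist":[0,0,0]},{"translation":[0,0.037,-0.2],"twist":[0,0,0]}])

```text
t: 12.2
ee_pos: [657.7, 213.3, 334.9]
orientation: [0.16, 3.137, 0.0]
ft_force: [0.4, 0.4, -0.4]
width: 63.6
```

Run:
```python
from h import *
from workcell import ctrl
r=ctrl.get_image("scene");q=ctrl.get_image("top");o=ctrl.get_obs();print(o["ee_pos"],o["width"])
c=[r["img"][210:310,220:340,::-1],q["img"][80:180,160:280,::-1]]
cv2.imwrite("pics/b.png",np.hstack([cv2.resize(x,(400,333),interpolation=2) for x in c]))
```

```text
[657.66071966 213.28907729 334.8697641 ] 63.53727046006956
```

View pics/b.png

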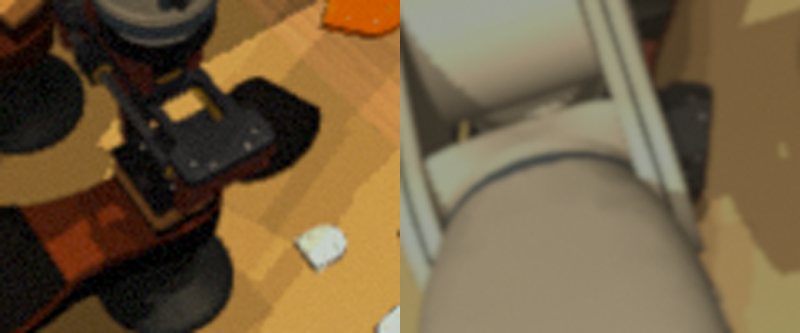

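Held piece is square over the derby heel. Set down, release, back off to see.

Request:
send_rows(commands=[{"translation":[0,0,-0.02],"twist":[0,0,0]},{"translation":[0,0,-0.04],"twist":[0,0,0]},{"translation":[0,0,-0.06],"twist":[0,0,0]},{"translation":[0,0,-0.08],"twist":[0,0,0]},{"translation":[0,0,-0.09],"twist":[0,0,0]},{"translation":[0,0,-0.1],"twist":[0,0,0]},{"translation":[0,0,-0.103],"twist":[0,0,0]},{"translation":[0,0,-0.103],"twist":[0,0,0]},{"translation":[0,0,-0.103],"twist":[0,0,0]},{"translation":[0,0,-0.103],"twist":[0,0,0]}])

```text
t: 13.3
ee_pos: [657.5, 213.3, 324.9]
orientation: [0.16, 3.138, -0.0]
ft_force: [-3.2, -0.9, 4.8]
width: 63.9
```

Request:
send_rows(commands=[{"translation":[0,0,0],"twist":[0,0,0]},{"translation":[0,0,0],"twist":[0,0,0]},{"translation":[0,0,0],"twist":[0,0,0]},{"translation":[0,0,0],"twist":[0,0,0]},{"translation":[0,0,0],"twist":[0,0,0]},{"translation":[0,0,0],"twist":[0,0,0]},{"translation":[0,0,0.05],"twist":[0,0,0]},{"translation":[0,0,0.1],"twist":[0,0,0]},{"translation":[0,0,0.2],"twist":[0,0,0]},{"translation":[0,0,0.3],"twist":[0,0,0]}], grip=-1)

```text
t: 14.3
ee_pos: [657.7, 213.4, 355.5]
orientation: [0.16, 3.137, 0.0]
ft_force: [0.4, -0.1, -0.5]
width: 88.1
```

Request:
send_rows(commands=[{"translation":[-0.1,-0.1,0.03],"twist":[0,0,-0.04]},{"translation":[-0.2,-0.2,0.06],"twist":[0,0,-0.08]},{"translation":[-0.3,-0.3,0.09],"twist":[0,0,-0.12]},{"translation":[-0.4,-0.4,0.12],"twist":[0,0,-0.16]},{"translation":[-0.5,-0.5,0.15],"twist":[0,0,-0.2]},{"translation":[-0.6,-0.6,0.15],"twist":[0,0,-0.24]},{"translation":[-0.7,-0.7,0.15],"twist":[0,0,-0.28]},{"translation":[-0.8,-0.8,0.15],"twist":[0,0,-0.32]},{"translation":[-0.9,-0.9,0.15],"twist":[0,0,-0.36]},{"translation":[-1,-1,0.15],"twist":[0,0,-0.4]}])

```text
t: 15.3
ee_pos: [556.7, 112.5, 369.3]
orientation: [-0.475, -3.105, 0.0]
ft_force: [0.1, -0.4, -0.4]
width: 87.8
```

Request:
send_rows(commands=[{"translation":[-0.05,-0.1,0],"twist":[0,0,0]},{"translation":[-0.1,-0.2,0],"twist":[0,0,0]},{"translation":[-0.15,-0.3,0],"twist":[0,0,0]},{"translation":[-0.2,-0.4,0],"twist":[0,0,0]},{"translation":[-0.25,-0.5,0],"twist":[0,0,0]},{"translation":[-0.3,-0.6,0],"twist":[0,0,0]},{"translation":[-0.35,-0.7,0],"twist":[0,0,0]},{"translation":[-0.4,-0.8,0],"twist":[0,0,0]},{"translation":[-0.45,-0.9,0],"twist":[0,0,0]},{"translation":[-0.5,-1,0],"twist":[0,0,0]}])

```text
t: 16.3
ee_pos: [507.2, 12.5, 369.4]
orientation: [0.472, 3.106, -0.0]
ft_force: [0.1, 0.3, 0.1]
width: 88.1
```

```bash
cat >> h.py <<'E'
def check(n,heel,fn):
    from workcell import ctrl
    f0=pickle.load(open("fit0.pkl","rb")); t=[]; sp=SP[n][:2]+(150,)
    for k in("top","scene"):
        r=ctrl.get_image(k); H=f0[heel,k]; P,f=fit(r,*sp,H); c,s=np.cos(H[2]),np.sin(H[2]); e=P[:2]-H[:2]
        print(k,np.round(P,3),round(f,1),"offset in heel frame",np.round([c*e[0]+s*e[1],-s*e[0]+c*e[1],P[2]-H[2]],3))
        u,v=pix(r,D(*sp,*P)).mean(0).astype(int);h=25;s=16
        x=cv2.resize(r["img"][v-h:v+h,u-h:u+h,::-1],None,fx=s,fy=s,interpolation=2)
        for pts,col in((D(*sp,*P),(255,0,255)),(D(*SP[heel],*H),(0,255,0))):
            for a in (pix(r,pts)-[u-h,v-h]+.5)*s-.5: cv2.circle(x,tuple(a.round().astype(int)),1,col,-1)
        t.append(cv2.resize(x,(400,400),interpolation=3))
    cv2.imwrite(fn,np.hstack(t))
E
python3 -c 'from h import *;check("large","derby","pics/c.png")'
```

```text
top [ 6.47062e+02  2.13170e+02 -1.27000e-01] -16.6 offset in heel frame [-1.458  0.637 -0.013]
scene [ 6.49780e+02  2.16757e+02 -8.20000e-02] -19.2 offset in heel frame [-0.641  0.87   0.003]
```

View pics/c.png

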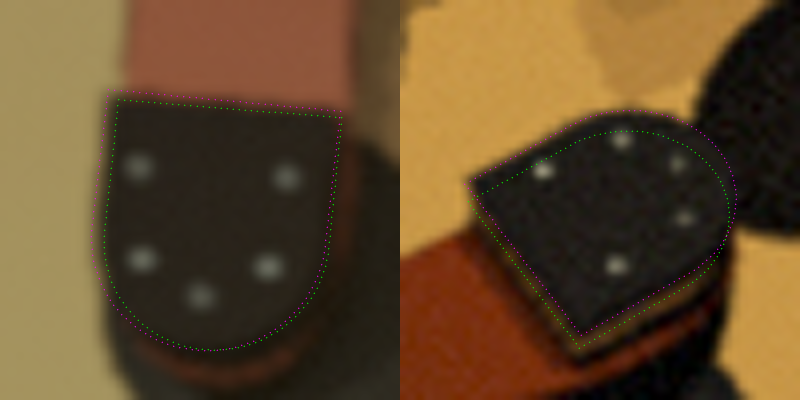

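Large sits on the derby within about 1 mm and 0.01 rad (both cameras agree). Now the medium piece.

Request:
send_rows(commands=[{"translation":[-0.01,-0.1,-0.05],"twist":[0,0,-0.012]},{"translation":[-0.02,-0.2,-0.1],"twist":[0,0,-0.012]},{"translation":[-0.03,-0.3,-0.15],"twist":[0,0,-0.012]},{"translation":[-0.04,-0.4,-0.2],"twist":[0,0,-0.012]},{"translation":[-0.05,-0.5,-0.25],"twist":[0,0,-0.012]},{"translation":[-0.06,-0.6,-0.3],"twist":[0,0,-0.012]},{"translation":[-0.07,-0.7,-0.35],"twist":[0,0,-0.012]},{"translation":[-0.08,-0.8,-0.4],"twist":[0,0,-0.012]},{"translation":[-0.09,-0.9,-0.45],"twist":[0,0,-0.012]},{"translation":[-0.1,-1,-0.5],"twist":[0,0,-0.012]}])

```text
t: 17.4
ee_pos: [497.5, -87.5, 318.9]
orientation: [-0.482, -3.104, 0.0]
ft_force: [0.5, -0.1, 0.1]
width: 87.5
```

Request:
send_rows(commands=[{"translation":[-0.015,-0.1,-0.1],"twist":[0,0,0]},{"translation":[-0.015,-0.2,-0.2],"twist":[0,0,0]},{"translation":[-0.015,-0.3,-0.3],"twist":[0,0,0]},{"translation":[-0.015,-0.4,-0.4],"twist":[0,0,0]},{"translation":[-0.015,-0.5,-0.5],"twist":[0,0,0]},{"translation":[-0.015,-0.58,-0.6],"twist":[0,0,0]},{"translation":[-0.015,-0.62,-0.7],"twist":[0,0,0]},{"translation":[-0.015,-0.637,-0.78],"twist":[0,0,0]},{"translation":[-0.015,-0.637,-0.83],"twist":[0,0,0]},{"translation":[-0.015,-0.637,-0.85],"twist":[0,0,0]}])

```text
t: 18.4
ee_pos: [496.0, -150.2, 233.8]
orientation: [-0.481, -3.104, -0.0]
ft_force: [0.1, -0.3, -0.2]
width: 88.2
```

Request:
send_rows(commands=[{"translation":[0,0,-0.07],"twist":[0,0,0]},{"translation":[0,0,-0.14],"twist":[0,0,0]},{"translation":[0,0,-0.21],"twist":[0,0,0]},{"translation":[0,0,-0.28],"twist":[0,0,0]},{"translation":[0,0,-0.35],"twist":[0,0,0]},{"translation":[0,0,-0.41],"twist":[0,0,0]},{"translation":[0,0,-0.45],"twist":[0,0,0]},{"translation":[0,0,-0.48],"twist":[0,0,0]},{"translation":[0,0,-0.5],"twist":[0,0,0]},{"translation":[0,0,-0.5],"twist":[0,0,0]}])

```text
t: 19.4
ee_pos: [496.1, -150.4, 184.2]
orientation: [-0.482, -3.104, -0.0]
ft_force: [-0.4, -0.3, -0.2]
width: 87.7
```

Request:
send_rows(commands=[{"translation":[0,0,0],"twist":[0,0,0]},{"translation":[0,0,0],"twist":[0,0,0]},{"translation":[0,0,0],"twist":[0,0,0]},{"translation":[0,0,0],"twist":[0,0,0]},{"translation":[0,0,0],"twist":[0,0,0]},{"translation":[0,0,0],"twist":[0,0,0]},{"translation":[0,0,0],"twist":[0,0,0]},{"translation":[0,0,0],"twist":[0,0,0]},{"translation":[0,0,0],"twist":[0,0,0]},{"translation":[0,0,0],"twist":[0,0,0]}], grip=1)

```text
t: 20.4
ee_pos: [496.2, -150.4, 184.5]
orientation: [0.482, 3.104, -0.0]
ft_force: [-0.8, -0.3, 1.8]
width: 47.6
```

Request:
send_rows(commands=[{"translation":[0,0,0.1],"twist":[0,0,0]},{"translation":[0,0,0.2],"twist":[0,0,0]},{"translation":[0,0,0.3],"twist":[0,0,0]},{"translation":[0,0,0.4],"twist":[0,0,0]},{"translation":[0,0,0.5],"twist":[0,0,0]},{"translation":[0,0,0.6],"twist":[0,0,0]},{"translation":[0,0,0.7],"twist":[0,0,0]},{"translation":[0,0,0.8],"twist":[0,0,0]},{"translation":[0,0,0.9],"twist":[0,0,0]},{"translation":[0,0,1],"twist":[0,0,0]}])

```text
t: 21.4
ee_pos: [496.1, -150.4, 285.2]
orientation: [-0.482, -3.104, 0.0]
ft_force: [0.6, -1.4, -0.4]
width: 47.3
```

Request:
send_rows(commands=[{"translation":[0.076,0.075,0.1],"twist":[0,0,0.05]},{"translation":[0.152,0.15,0.2],"twist":[0,0,0.1]},{"translation":[0.228,0.225,0.3],"twist":[0,0,0.15]},{"translation":[0.304,0.3,0.4],"twist":[0,0,0.2]},{"translation":[0.38,0.375,0.5],"twist":[0,0,0.25]},{"translation":[0.456,0.45,0.6],"twist":[0,0,0.3]},{"translation":[0.532,0.525,0.7],"twist":[0,0,0.35]},{"translation":[0.608,0.6,0.7],"twist":[0,0,0.4]},{"translation":[0.684,0.675,0.7],"twist":[0,0,0.45]},{"translation":[0.76,0.75,0.7],"twist":[0,0,0.508]}])

```text
t: 22.4
ee_pos: [572.5, -74.7, 353.9]
orientation: [-0.081, -3.14, -0.0]
ft_force: [0.5, -0.1, 0.0]
width: 47.9
```

Request:
send_rows(commands=[{"translation":[0.08,0.08,0],"twist":[0,0,0.05]},{"translation":[0.16,0.16,0],"twist":[0,0,0.1]},{"translation":[0.24,0.24,0],"twist":[0,0,0.15]},{"translation":[0.32,0.32,0],"twist":[0,0,0.2]},{"translation":[0.4,0.4,0],"twist":[0,0,0.25]},{"translation":[0.5,0.49,0],"twist":[0,0,0.3]},{"translation":[0.6,0.58,0],"twist":[0,0,0.36]},{"translation":[0.7,0.68,0],"twist":[0,0,0.43]},{"translation":[0.765,0.746,0],"twist":[0,0,0.508]},{"translation":[0.765,0.746,0],"twist":[0,0,0.508]}])

```text
t: 23.4
ee_pos: [649.5, 0.2, 354.3]
orientation: [-0.318, 3.125, 0.0]
ft_force: [0.5, -0.2, -0.8]
width: 47.7
```

Request:
send_rows(commands=[{"translation":[0,0,-0.05],"twist":[0,0,0]},{"translation":[0,0,-0.1],"twist":[0,0,0]},{"translation":[0,0,-0.15],"twist":[0,0,0]},{"translation":[0,0,-0.2],"twist":[0,0,0]},{"translation":[0,0,-0.23],"twist":[0,0,0]},{"translation":[0,0,-0.26],"twist":[0,0,0]},{"translation":[0,0,-0.28],"twist":[0,0,0]},{"translation":[0,0,-0.295],"twist":[0,0,0]},{"translation":[0,0,-0.302],"twist":[0,0,0]},{"translation":[0,0,-0.302],"twist":[0,0,0]}])

```text
t: 24.4
ee_pos: [648.6, -0.8, 324.5]
orientation: [-0.314, 3.126, -0.0]
ft_force: [-0.8, -0.7, 2.4]
width: 48.1
```

Request:
send_rows(commands=[{"translation":[0,0,0],"twist":[0,0,0]},{"translation":[0,0,0],"twist":[0,0,0]},{"translation":[0,0,0],"twist":[0,0,0]},{"translation":[0,0,0],"twist":[0,0,0]},{"translation":[0,0,0],"twist":[0,0,0]},{"translation":[0,0,0],"twist":[0,0,0]},{"translation":[0,0,0.05],"twist":[0,0,0]},{"translation":[0,0,0.1],"twist":[0,0,0]},{"translation":[0,0,0.2],"twist":[0,0,0]},{"translation":[0,0,0.3],"twist":[0,0,0]}], grip=-1)

```text
t: 25.4
ee_pos: [648.7, -0.8, 355.2]
orientation: [-0.314, 3.125, -0.0]
ft_force: [0.1, -0.3, 0.3]
width: 87.8
```

Request:
send_rows(commands=[{"translation":[-0.1,0.06,0.03],"twist":[0,0,-0.05]},{"translation":[-0.2,0.12,0.06],"twist":[0,0,-0.1]},{"translation":[-0.3,0.18,0.09],"twist":[0,0,-0.15]},{"translation":[-0.4,0.24,0.12],"twist":[0,0,-0.2]},{"translation":[-0.5,0.3,0.15],"twist":[0,0,-0.25]},{"translation":[-0.6,0.36,0.15],"twist":[0,0,-0.3]},{"translation":[-0.7,0.42,0.15],"twist":[0,0,-0.35]},{"translation":[-0.8,0.48,0.15],"twist":[0,0,-0.4]},{"translation":[-0.9,0.54,0.15],"twist":[0,0,-0.45]},{"translation":[-1,0.6,0.15],"twist":[0,0,-0.5]}])

```text
t: 26.4
ee_pos: [548.4, 59.4, 370.2]
orientation: [0.08, 3.139, 0.0]
ft_force: [-0.4, 0.5, 0.1]
width: 87.9
```

Request:
send_rows(commands=[{"translation":[-0.06,0.1,0],"twist":[0,0,-0.06]},{"translation":[-0.12,0.2,0],"twist":[0,0,-0.12]},{"translation":[-0.18,0.3,0],"twist":[0,0,-0.18]},{"translation":[-0.24,0.4,0],"twist":[0,0,-0.24]},{"translation":[-0.3,0.5,0],"twist":[0,0,-0.3]},{"translation":[-0.36,0.6,0],"twist":[0,0,-0.36]},{"translation":[-0.42,0.7,0],"twist":[0,0,-0.42]},{"translation":[-0.48,0.8,0],"twist":[0,0,-0.48]},{"translation":[-0.56,0.9,0],"twist":[0,0,-0.54]},{"translation":[-0.638,1,0],"twist":[0,0,-0.61]}])

```text
t: 27.4
ee_pos: [484.7, 159.6, 370.2]
orientation: [0.556, 3.091, 0.001]
ft_force: [-0.1, 0.6, -0.4]
width: 87.5
```

```bash
python3 -c 'from h import *;check("medium","loafer","pics/d.png")'
```

```text
top [ 6.42453e+02 -1.00020e+01  3.50000e-01] -12.7 offset in heel frame [ 1.762 -6.401  0.138]
scene [6.42898e+02 2.60000e-01 3.28000e-01] -22.5 offset in heel frame [ 0.636 -0.338  0.142]
```

View pics/d.png

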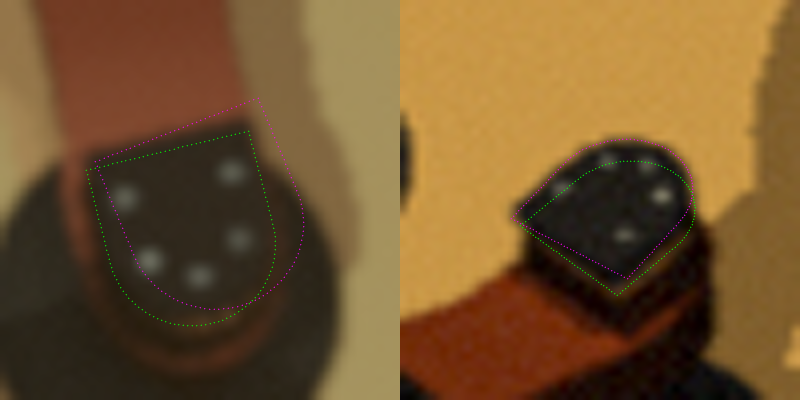

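Run:
```python
from h import *
from workcell import ctrl
f0=pickle.load(open("fit0.pkl","rb"));t=[]
for k in("top","scene"):
    r=ctrl.get_image(k);H=f0["loafer",k];sp=SP["medium"][:2]+(150,)
    u,v=pix(r,D(*sp,*H)).mean(0).astype(int);h=20;s=20
    x=cv2.resize(r["img"][v-h:v+h,u-h:u+h,::-1],None,fx=s,fy=s,interpolation=2)
    x=(255*(x/255.)**.45).astype(np.uint8)
    for a in (pix(r,D(*sp,*H))-[u-h,v-h]+.5)*s-.5: cv2.circle(x,tuple(a.round().astype(int)),1,(0,255,0),-1)
    t.append(cv2.resize(x,(400,400),interpolation=3))
cv2.imwrite("pics/e.png",np.hstack(t))
```

```text
(no output)
```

View pics/e.png

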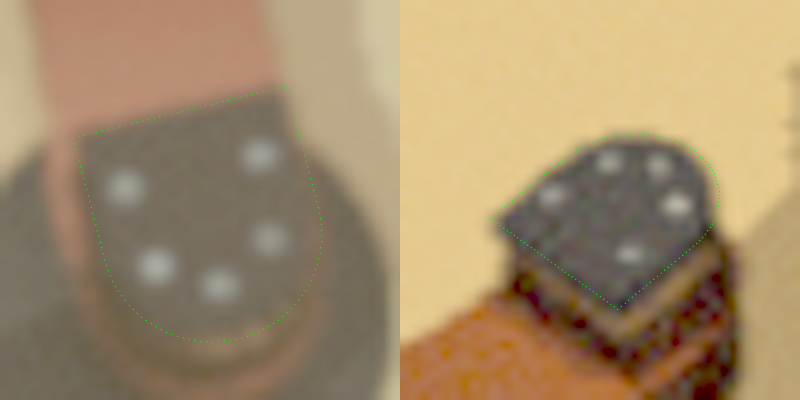

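Gamma-lifted view: the medium's front edge lies on the ideal outline in both cameras, with back and sides within about 1 mm, so it's well seated. The automatic top fit had latched onto the last. On to the small piece.

Request:
send_rows(commands=[{"translation":[0,0.1,-0.05],"twist":[0,0,0]},{"translation":[0,0.2,-0.1],"twist":[0,0,0]},{"translation":[0,0.3,-0.15],"twist":[0,0,0]},{"translation":[0,0.4,-0.2],"twist":[0,0,0]},{"translation":[0,0.5,-0.25],"twist":[0,0,0]},{"translation":[0,0.6,-0.3],"twist":[0,0,0]},{"translation":[0,0.7,-0.35],"twist":[0,0,0]},{"translation":[0,0.8,-0.4],"twist":[0,0,0]},{"translation":[0,0.9,-0.45],"twist":[0,0,0]},{"translation":[0,1,-0.5],"twist":[0,0,0]}], grip=-0.3)

```text
t: 28.6
ee_pos: [484.8, 260.1, 318.7]
orientation: [0.554, 3.092, -0.0]
ft_force: [0.4, 0.4, 0.1]
width: 56.9
```

Request:
send_rows(commands=[{"translation":[0,0.1,-0.1],"twist":[0,0,0]},{"translation":[0,0.2,-0.2],"twist":[0,0,0]},{"translation":[0,0.3,-0.3],"twist":[0,0,0]},{"translation":[0,0.4,-0.4],"twist":[0,0,0]},{"translation":[0,0.5,-0.5],"twist":[0,0,0]},{"translation":[0,0.57,-0.6],"twist":[0,0,0]},{"translation":[0,0.61,-0.7],"twist":[0,0,0]},{"translation":[0,0.619,-0.78],"twist":[0,0,0]},{"translation":[0,0.619,-0.83],"twist":[0,0,0]},{"translation":[0,0.619,-0.85],"twist":[0,0,0]}])

```text
t: 29.6
ee_pos: [484.7, 320.8, 233.5]
orientation: [-0.555, -3.092, 0.001]
ft_force: [-0.5, 0.7, -0.4]
width: 57.4
```

Run:
```python
from h import *
from workcell import ctrl
r=ctrl.get_image("scene");o=ctrl.get_obs();print(o["ee_pos"],o["orientation"],o["width"])
u,v=pix(r,[[480,322,5]])[0].astype(int)
cv2.imwrite("pics/f.png",cv2.resize(r["img"][v-45:v+35,u-50:u+50,::-1],(500,400),interpolation=2))
```

```text
[484.7395542  320.73673153 233.63179783] [-5.54763249e-01 -3.09167240e+00  9.37524264e-04] 57.26375547791207
```

View pics/f.png

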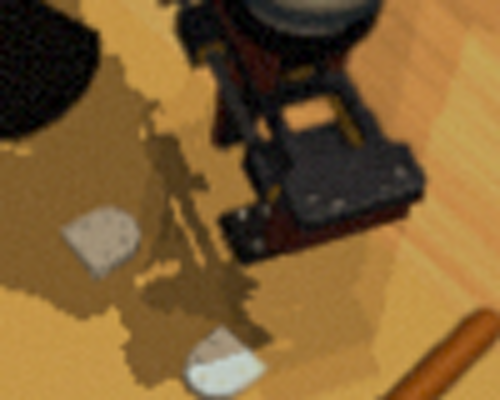

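Fingers straddle the small piece, clear of the white look-alikes. Descend, grip, lift.

Request:
send_rows(commands=[{"translation":[0,0,-0.07],"twist":[0,0,0]},{"translation":[0,0,-0.14],"twist":[0,0,0]},{"translation":[0,0,-0.21],"twist":[0,0,0]},{"translation":[0,0,-0.28],"twist":[0,0,0]},{"translation":[0,0,-0.35],"twist":[0,0,0]},{"translation":[0,0,-0.41],"twist":[0,0,0]},{"translation":[0,0,-0.45],"twist":[0,0,0]},{"translation":[0,0,-0.48],"twist":[0,0,0]},{"translation":[0,0,-0.498],"twist":[0,0,0]},{"translation":[0,0,-0.498],"twist":[0,0,0]}])

```text
t: 30.65
ee_pos: [484.8, 321.1, 184.2]
orientation: [-0.554, -3.092, 0.0]
ft_force: [0.8, 0.7, -0.1]
width: 57.1
```

Request:
send_rows(commands=[{"translation":[0,0,0],"twist":[0,0,0]},{"translation":[0,0,0],"twist":[0,0,0]},{"translation":[0,0,0],"twist":[0,0,0]},{"translation":[0,0,0],"twist":[0,0,0]},{"translation":[0,0,0],"twist":[0,0,0]},{"translation":[0,0,0],"twist":[0,0,0]},{"translation":[0,0,0],"twist":[0,0,0]},{"translation":[0,0,0],"twist":[0,0,0]},{"translation":[0,0,0],"twist":[0,0,0]},{"translation":[0,0,0],"twist":[0,0,0]}], grip=1)

```text
t: 31.65
ee_pos: [484.9, 321.2, 184.6]
orientation: [0.554, 3.092, 0.0]
ft_force: [-1.7, -1.1, 5.2]
width: 31.2
```

Request:
send_rows(commands=[{"translation":[0,0,0.1],"twist":[0,0,0]},{"translation":[0,0,0.2],"twist":[0,0,0]},{"translation":[0,0,0.3],"twist":[0,0,0]},{"translation":[0,0,0.4],"twist":[0,0,0]},{"translation":[0,0,0.5],"twist":[0,0,0]},{"translation":[0,0,0.6],"twist":[0,0,0]},{"translation":[0,0,0.7],"twist":[0,0,0]},{"translation":[0,0,0.8],"twist":[0,0,0]},{"translation":[0,0,0.9],"twist":[0,0,0]},{"translation":[0,0,1],"twist":[0,0,0]}])

```text
t: 32.65
ee_pos: [484.8, 321.1, 285.2]
orientation: [-0.554, -3.092, 0.0]
ft_force: [0.4, 0.3, -0.1]
width: 31.8
```

Request:
send_rows(commands=[{"translation":[0,-0.1,0.1],"twist":[0,0,0.018]},{"translation":[0,-0.2,0.2],"twist":[0,0,0.037]},{"translation":[0,-0.3,0.3],"twist":[0,0,0.055]},{"translation":[0,-0.4,0.4],"twist":[0,0,0.074]},{"translation":[0,-0.5,0.5],"twist":[0,0,0.092]},{"translation":[0,-0.6,0.6],"twist":[0,0,0.11]},{"translation":[0,-0.7,0.7],"twist":[0,0,0.13]},{"translation":[0,-0.8,0.7],"twist":[0,0,0.148]},{"translation":[0,-0.9,0.7],"twist":[0,0,0.166]},{"translation":[0,-1,0.7],"twist":[0,0,0.185]}])

```text
t: 33.65
ee_pos: [484.6, 220.2, 354.0]
orientation: [-0.409, -3.114, 0.001]
ft_force: [1.1, 0.3, -0.1]
width: 31.6
```

Request:
send_rows(commands=[{"translation":[0,-0.1,0],"twist":[0,0,0.018]},{"translation":[0,-0.2,0],"twist":[0,0,0.037]},{"translation":[0,-0.3,0],"twist":[0,0,0.055]},{"translation":[0,-0.4,0],"twist":[0,0,0.074]},{"translation":[0,-0.5,0],"twist":[0,0,0.092]},{"translation":[0,-0.6,0],"twist":[0,0,0.11]},{"translation":[0,-0.7,0],"twist":[0,0,0.13]},{"translation":[0,-0.8,0],"twist":[0,0,0.148]},{"translation":[0,-0.9,0],"twist":[0,0,0.166]},{"translation":[0,-1,0],"twist":[0,0,0.185]}])

```text
t: 34.65
ee_pos: [484.8, 120.3, 354.4]
orientation: [0.265, 3.13, 0.0]
ft_force: [0.3, 0.4, -0.7]
width: 31.8
```

Request:
send_rows(commands=[{"translation":[0.02,-0.1,0],"twist":[0,0,0.018]},{"translation":[0.04,-0.2,0],"twist":[0,0,0.037]},{"translation":[0.06,-0.3,0],"twist":[0,0,0.055]},{"translation":[0.08,-0.4,0],"twist":[0,0,0.074]},{"translation":[0.1,-0.5,0],"twist":[0,0,0.092]},{"translation":[0.12,-0.6,0],"twist":[0,0,0.11]},{"translation":[0.14,-0.7,0],"twist":[0,0,0.13]},{"translation":[0.16,-0.8,0],"twist":[0,0,0.148]},{"translation":[0.18,-0.9,0],"twist":[0,0,0.166]},{"translation":[0.2,-1,0],"twist":[0,0,0.185]}])

```text
t: 35.65
ee_pos: [505.0, 20.3, 354.4]
orientation: [-0.12, -3.139, -0.0]
ft_force: [-0.8, 0.5, -0.5]
width: 31.6
```

Request:
send_rows(commands=[{"translation":[0.05,-0.1,0],"twist":[0,0,0.018]},{"translation":[0.1,-0.2,0],"twist":[0,0,0.037]},{"translation":[0.15,-0.3,0],"twist":[0,0,0.055]},{"translation":[0.2,-0.4,0],"twist":[0,0,0.074]},{"translation":[0.25,-0.5,0],"twist":[0,0,0.092]},{"translation":[0.3,-0.6,0],"twist":[0,0,0.11]},{"translation":[0.35,-0.7,0],"twist":[0,0,0.13]},{"translation":[0.4,-0.8,0],"twist":[0,0,0.148]},{"translation":[0.45,-0.9,0],"twist":[0,0,0.166]},{"translation":[0.5,-1,0],"twist":[0,0,0.185]}])

```text
t: 36.65
ee_pos: [555.2, -79.7, 354.3]
orientation: [0.025, -3.141, -0.0]
ft_force: [-0.2, -0.1, -0.7]
width: 31.3
```

Request:
send_rows(commands=[{"translation":[0.06,-0.1,0],"twist":[0,0,0.018]},{"translation":[0.12,-0.2,0],"twist":[0,0,0.037]},{"translation":[0.18,-0.3,0],"twist":[0,0,0.055]},{"translation":[0.24,-0.4,0],"twist":[0,0,0.074]},{"translation":[0.3,-0.5,0],"twist":[0,0,0.092]},{"translation":[0.36,-0.6,0],"twist":[0,0,0.11]},{"translation":[0.42,-0.7,0],"twist":[0,0,0.13]},{"translation":[0.48,-0.8,0],"twist":[0,0,0.148]},{"translation":[0.54,-0.9,0],"twist":[0,0,0.166]},{"translation":[0.6,-1,0],"twist":[0,0,0.185]}])

```text
t: 37.65
ee_pos: [615.3, -179.7, 354.4]
orientation: [0.17, -3.137, -0.0]
ft_force: [-0.0, 0.1, 0.2]
width: 31.8
```

Request:
send_rows(commands=[{"translation":[0.08,-0.04,0],"twist":[0,0,0.02]},{"translation":[0.16,-0.08,0],"twist":[0,0,0.04]},{"translation":[0.24,-0.12,0],"twist":[0,0,0.06]},{"translation":[0.32,-0.16,0],"twist":[0,0,0.08]},{"translation":[0.4,-0.2,0],"twist":[0,0,0.1]},{"translation":[0.48,-0.24,0],"twist":[0,0,0.13]},{"translation":[0.56,-0.28,0],"twist":[0,0,0.16]},{"translation":[0.612,-0.315,0],"twist":[0,0,0.185]},{"translation":[0.612,-0.315,0],"twist":[0,0,0.185]},{"translation":[0.612,-0.315,0],"twist":[0,0,0.185]}])

```text
t: 38.65
ee_pos: [675.9, -210.4, 354.2]
orientation: [0.314, -3.125, -0.0]
ft_force: [-0.0, -0.4, 0.3]
width: 31.4
```

Request:
send_rows(commands=[{"translation":[0,0,-0.05],"twist":[0,0,0]},{"translation":[0,0,-0.1],"twist":[0,0,0]},{"translation":[0,0,-0.14],"twist":[0,0,0]},{"translation":[0,0,-0.17],"twist":[0,0,0]},{"translation":[0,0,-0.2],"twist":[0,0,0]},{"translation":[0,0,-0.22],"twist":[0,0,0]},{"translation":[0,0,-0.24],"twist":[0,0,0]},{"translation":[0,0,-0.25],"twist":[0,0,0]},{"translation":[0,0,-0.25],"twist":[0,0,0]},{"translation":[0,0,-0.25],"twist":[0,0,0]}])

```text
t: 39.65
ee_pos: [676.1, -210.4, 329.5]
orientation: [-0.314, 3.126, -0.0]
ft_force: [-1.1, 0.3, -0.5]
width: 31.2
```

Run:
```python
from h import *
from workcell import ctrl
f0=pickle.load(open("fit0.pkl","rb"))
r=ctrl.get_image("scene");o=ctrl.get_obs();print(o["ee_pos"],o["orientation"],o["width"])
u,v=pix(r,[[670,-211,140]])[0].astype(int);s=10
x=cv2.resize(r["img"][v-35:v+25,u-35:u+35,::-1],None,fx=s,fy=s,interpolation=2);x=(255*(x/255.)**.5).astype(np.uint8)
for z in(140,155):
  for a in (pix(r,D(36,32,z,*f0["pump","scene"]))-[u-35,v-35]+.5)*s-.5: cv2.circle(x,tuple(a.round().astype(int)),1,(0,255,0),-1)
cv2.imwrite("pics/g.png",x)
```

```text
[ 676.0622485  -210.41079029  329.51701846] [-3.13941690e-01  3.12567193e+00 -1.72246296e-04] 31.41028094245368
```

View pics/g.png

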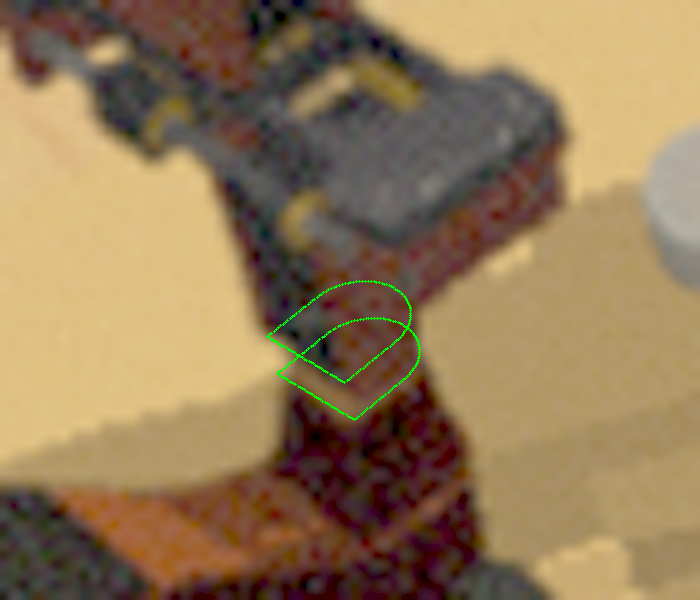

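Consistent with the pump heel as far as visible, since the finger hides most of the piece. Set down, release and retreat.

Request:
send_rows(commands=[{"translation":[0,0,-0.01],"twist":[0,0,0]},{"translation":[0,0,-0.02],"twist":[0,0,0]},{"translation":[0,0,-0.03],"twist":[0,0,0]},{"translation":[0,0,-0.04],"twist":[0,0,0]},{"translation":[0,0,-0.045],"twist":[0,0,0]},{"translation":[0,0,-0.05],"twist":[0,0,0]},{"translation":[0,0,-0.052],"twist":[0,0,0]},{"translation":[0,0,-0.052],"twist":[0,0,0]},{"translation":[0,0,-0.052],"twist":[0,0,0]},{"translation":[0,0,-0.052],"twist":[0,0,0]}])

```text
t: 40.7
ee_pos: [676.0, -210.4, 324.6]
orientation: [0.314, -3.126, -0.0]
ft_force: [-2.7, 0.7, 5.3]
width: 31.6
```

Request:
send_rows(commands=[{"translation":[0,0,0],"twist":[0,0,0]},{"translation":[0,0,0],"twist":[0,0,0]},{"translation":[0,0,0],"twist":[0,0,0]},{"translation":[0,0,0],"twist":[0,0,0]},{"translation":[0,0,0],"twist":[0,0,0]},{"translation":[0,0,0],"twist":[0,0,0]},{"translation":[0,0,0.05],"twist":[0,0,0]},{"translation":[0,0,0.1],"twist":[0,0,0]},{"translation":[0,0,0.2],"twist":[0,0,0]},{"translation":[0,0,0.3],"twist":[0,0,0]}], grip=-0.3)

```text
t: 41.7
ee_pos: [676.1, -210.4, 355.3]
orientation: [-0.314, 3.125, -0.0]
ft_force: [0.2, -0.2, 0.8]
width: 57.0
```

Request:
send_rows(commands=[{"translation":[-0.1,0,0.03],"twist":[0,0,0]},{"translation":[-0.2,0,0.06],"twist":[0,0,0]},{"translation":[-0.3,0,0.09],"twist":[0,0,0]},{"translation":[-0.4,0,0.12],"twist":[0,0,0]},{"translation":[-0.5,0,0.15],"twist":[0,0,0]},{"translation":[-0.6,0,0.15],"twist":[0,0,0]},{"translation":[-0.7,0,0.15],"twist":[0,0,0]},{"translation":[-0.8,0,0.15],"twist":[0,0,0]},{"translation":[-0.9,0,0.15],"twist":[0,0,0]},{"translation":[-1,0,0.15],"twist":[0,0,0]}])

```text
t: 42.7
ee_pos: [575.1, -210.4, 369.1]
orientation: [0.314, -3.126, -0.0]
ft_force: [0.3, -0.3, 0.1]
width: 56.9
```

Request:
send_rows(commands=[{"translation":[-0.1,0.1,0],"twist":[0,0,0]},{"translation":[-0.2,0.2,0],"twist":[0,0,0]},{"translation":[-0.3,0.3,0],"twist":[0,0,0]},{"translation":[-0.4,0.4,0],"twist":[0,0,0]},{"translation":[-0.5,0.5,0],"twist":[0,0,0]},{"translation":[-0.6,0.6,0],"twist":[0,0,0]},{"translation":[-0.7,0.7,0],"twist":[0,0,0]},{"translation":[-0.8,0.8,0],"twist":[0,0,0]},{"translation":[-0.9,0.9,0],"twist":[0,0,0]},{"translation":[-1,1,0],"twist":[0,0,0]}])

```text
t: 43.7
ee_pos: [475.2, -109.6, 369.2]
orientation: [-0.314, 3.126, -0.0]
ft_force: [-0.7, 0.4, 0.4]
width: 56.9
```

Run:
```python
from h import *
from workcell import ctrl
f0=pickle.load(open("fit0.pkl","rb"));t=[]
for k in("top","scene"):
    r=ctrl.get_image(k);cv2.imwrite(f"pics/{k}_end.png",r["img"][...,::-1])
    for hl,n in(("pump","small"),("loafer","medium")):
        H=f0[hl,k].copy();H[2]={"pump":.2,"loafer":.2}[hl];sp=SP[n][:2]+(150,)
        u,v=pix(r,D(*sp,*H)).mean(0).astype(int);h=15 if n=="small" else 20;s=600//h//2*2
        x=cv2.resize(r["img"][v-h:v+h,u-h:u+h,::-1],None,fx=s,fy=s,interpolation=2)
        x=(255*(x/255.)**.45).astype(np.uint8)
        for a in (pix(r,D(*sp,*H))-[u-h,v-h]+.5)*s-.5: cv2.circle(x,tuple(a.round().astype(int)),3,(0,255,0),-1)
        t.append(cv2.resize(x,(400,300) if 0 else (300,300),interpolation=3))
cv2.imwrite("pics/i.png",np.vstack([np.hstack(t[:2]),np.hstack(t[2:])]))
```

```text
(no output)
```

View pics/i.png

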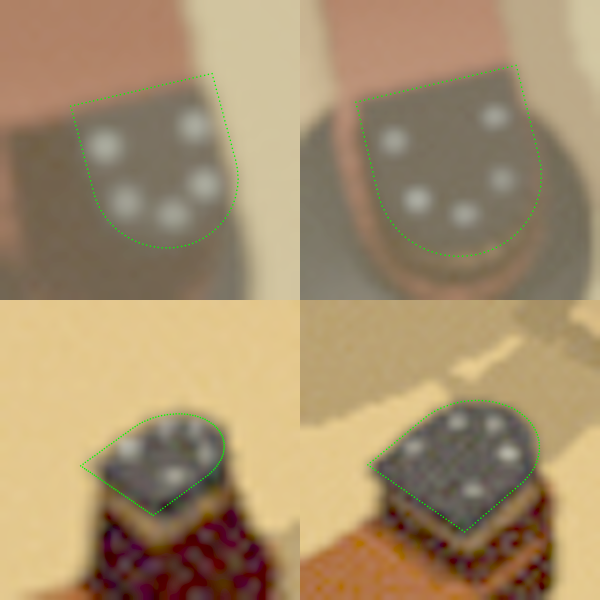

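View pics/scene_end.png

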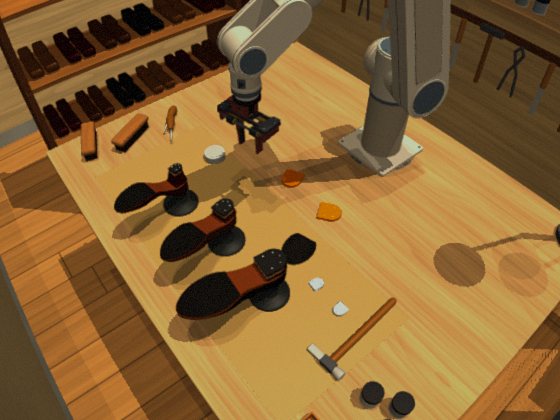

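Small one looks shifted about 2 mm back and sideways; measure it jointly in both cameras.

```bash
cat > j.py <<'E'
from h import *
f0=pickle.load(open("fit0.pkl","rb"))
def joint(n,hl,ims):
    G={}
    for k,im in ims.items():
        im=cv2.GaussianBlur((255*(im/255.)**.5).astype(np.float32),(0,0),.6)
        G[k]=np.sqrt(sum(np.hypot(cv2.Sobel(im[...,i],5,1,0),cv2.Sobel(im[...,i],5,0,1)) for i in range(3)))
    cams=pickle.load(open("cam0.pkl","rb")); a0=(f0[hl,"top"][2]+f0[hl,"scene"][2])/2
    S={}
    for k in ims:
        for da in(-.08,-.04,0,.04,.08):
            for dx in np.arange(-5,5.1,.5):
                for dy in np.arange(-5,5.1,.5):
                    H=f0[hl,k];c,s=np.cos(a0),np.sin(a0)
                    q=pix(cams[k],D(*SP[n][:2],150,H[0]+c*dx-s*dy,H[1]+s*dx+c*dy,a0+da))
                    S[k,dx,dy,round(da,2)]=map_coordinates(G[k],[q[:,1],q[:,0]],order=1).mean()
    for ks in(["top"],["scene"],["top","scene"]):
        b={}
        for (k,*p),v in S.items():
            if k in ks:b[tuple(p)]=b.get(tuple(p),0)+v
        o=sorted(b,key=b.get)[::-1][:6]; print(n,ks,"a0",round(a0,3),"best",np.round(o[0],2),"mean6",np.round(np.mean(o,0),2))
E
python3 - <<'E'
from j import *
ims={k:cv2.imread(f"pics/{k}_end.png")[...,::-1] for k in("top","scene")}
for n,h in(("small","pump"),("medium","loafer"),("large","derby")):joint(n,h,ims)
E
```

```text
small ['top'] a0 0.222 best [ 1.   -0.5   0.08] mean6 [ 0.75 -0.67  0.08]
small ['scene'] a0 0.222 best [0.   5.   0.08] mean6 [-0.17  4.67  0.06]
small ['top', 'scene'] a0 0.222 best [0.   0.5  0.04] mean6 [-0.17  0.58  0.03]
medium ['top'] a0 0.199 best [ 1.    3.   -0.08] mean6 [ 1.25  3.   -0.07]
medium ['scene'] a0 0.199 best [1.   0.5  0.08] mean6 [1.   0.42 0.08]
medium ['top', 'scene'] a0 0.199 best [1.5 1.5 0. ] mean6 [1.33 1.08 0.02]
large ['top'] a0 -0.1 best [-1.5   0.5  -0.04] mean6 [-1.75  0.5  -0.04]
large ['scene'] a0 -0.1 best [-0.5  1.5  0. ] mean6 [-0.42  1.25  0.01]
large ['top', 'scene'] a0 -0.1 best [-1.  1.  0.] mean6 [-1.    1.08 -0.01]
```

Run:
```python
from h import *
from workcell import ctrl
f0=pickle.load(open("fit0.pkl","rb"));c0=pickle.load(open("cam0.pkl","rb"))["top"];H={}
ims=[ctrl.get_image("top")["img"].astype(float) for _ in range(8)];end=np.mean(ims,0)
def ref(im,pts):
    g=im.mean(2);out=[]
    for p in pts:
        p=np.array(p,float)
        for _ in range(5):
            o=np.arange(-2,2.01,.25);X,Y=np.meshgrid(p[0]+o,p[1]+o);w=map_coordinates(g,[Y,X],order=3);w=np.clip(w-np.median(w),0,None)*np.exp(-((X-p[0])**2+(Y-p[1])**2)/2)
            p=np.array([(w*X).sum(),(w*Y).sum()])/w.sum()
        out.append(p)
    return np.array(out)
dat=dict(small=("pump",(159,201),[(108,112),(155,129),(101,146),(142,157),(118,164)],15,[(105,146),(195,126),(126,202),(204,184),(173,214)]),
 medium=("loafer",(355,190),[(104,106),(177,128),(96,153),(160,170),(124,178)],20,[(95,140),(195,117),(117,198),(201,180),(164,213)]))
for n,(hl,o,a,h,b) in dat.items():
    A=ref(c0["img"].astype(float),[(o[0]+x/6-.4,o[1]+y/6-.4) for x,y in a])
    G=f0[hl,"top"].copy();G[2]=.2;u,v=pix(c0,D(*SP[n][:2],150,*G)).mean(0).astype(int)
    B=ref(end,[(u-h+x*2*h/300-.4,v-h+y*2*h/300-.4) for x,y in b])
    wa=world(c0,A,10)[:,:2];wb=world(c0,B,150)[:,:2]
    P=f0[n,"top"];c,s=np.cos(P[2]),np.sin(P[2]);la=(wa-P[:2])@np.array([[c,-s],[s,c]])
    ca,cb=la.mean(0),wb.mean(0);U,_,Vt=np.linalg.svd((la-ca).T@(wb-cb));R=(U@Vt).T
    t=cb-R@ca;ang=np.arctan2(R[1,0],R[0,0]);e=t-f0[hl,"top"][:2];yaw=np.mean([f0[hl,k][2] for k in("top","scene")]);c,s=np.cos(yaw),np.sin(yaw)
    print(n,"brads in piece frame",np.round(la,1).tolist(),"resid",np.round(np.abs((la@R.T+t)-wb).max(),2));print(" pose",np.round(t,1),round(ang,3),"heelyaw",round(yaw,3),"offset heel frame",np.round([c*e[0]+s*e[1],-s*e[0]+c*e[1]],2))
h=12;u,v=408,124;s=25
x=cv2.resize(end[v-h:v+h,u-h:u+h,::-1].astype(np.float32),None,fx=s,fy=s,interpolation=2);x=(255*(np.clip(x,0,255)/255.)**.45).astype(np.uint8)
x0=cv2.resize(c0["img"][v-h:v+h,u-h:u+h,::-1],None,fx=s,fy=s,interpolation=2)
x=np.hstack([x,x0]);x=cv2.resize(x,(800,400),interpolation=3)
for k in range(0,24,4):
    for o in(0,400):cv2.line(x,(int(o+k*400/24),0),(int(o+k*400/24),400),(0,0,255),1)
    cv2.line(x,(0,int(k*400/24)),(800,int(k*400/24)),(0,0,255),1)
cv2.imwrite("pics/k.png",x)
```

```text
small brads in piece frame [[7.5, 23.3], [7.1, -8.5], [-11.9, 18.9], [-5.6, -7.5], [-11.6, 1.3]] resid 6.36
 pose [ 669.8 -218.6] 0.055 heelyaw 0.222 offset heel frame [ 0.52 -5.4 ]
medium brads in piece frame [[11.2, 14.5], [10.9, -16.3], [-8.0, 12.4], [-7.4, -13.9], [-14.5, -0.9]] resid 0.56
 pose [640.3  -2.3] 0.203 heelyaw 0.199 offset heel frame [1.25 1.58]
```

View pics/k.png

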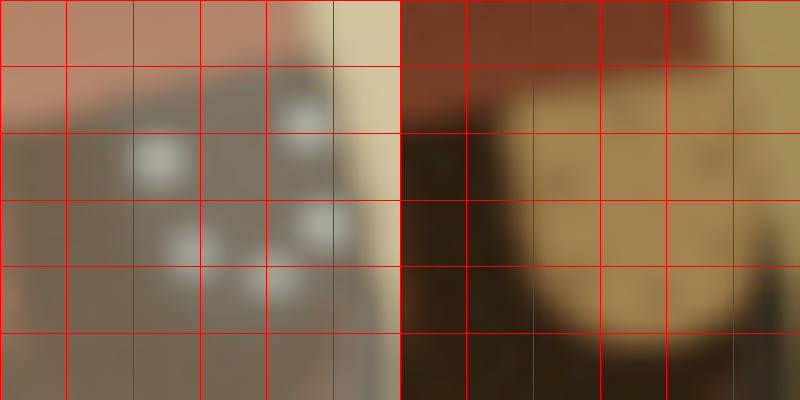

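Run:
```python
from h import *
f0=pickle.load(open("fit0.pkl","rb"));cs=pickle.load(open("cam0.pkl","rb"));c0=cs["top"]
B=np.array([(158,160),(303,125),(193,252),(322,226),(272,277)])*24/400-.5+[396,112]
A0=np.array([(108,112),(155,129),(101,146),(142,157),(118,164)])/6-.5+[159,201]
def rig(la,wb):
    ca,cb=la.mean(0),wb.mean(0);U,_,Vt=np.linalg.svd((la-ca).T@(wb-cb));R=(U@Vt).T;t=cb-R@ca
    return t,np.arctan2(R[1,0],R[0,0]),np.abs(la@R.T+t-wb).max()
P=f0["small","top"];wa=world(c0,A0,10)[:,:2];c,s=np.cos(P[2]),np.sin(P[2]);la=(wa-P[:2])@np.array([[c,-s],[s,c]]);print(np.round(la,1).tolist())
wb=world(c0,B,150)[:,:2];yaw=.21
for nm,m in(("read",la),("sym",np.array([[7.3,8.5],[7.3,-8.5],[-5.6,7.5],[-5.6,-7.5],[-11.6,0]]))):
    t,a,r=rig(m,wb);e=t-f0["pump","top"][:2];c,s=np.cos(yaw),np.sin(yaw);print(nm,np.round(t,1),round(a,3),"res",round(r,2),"off",np.round([c*e[0]+s*e[1],-s*e[0]+c*e[1]],2))
```

```text
[[7.7, 11.7], [7.1, -8.5], [-6.1, 9.8], [-5.1, -7.3], [-10.8, 0.9]]
read [ 668.2 -213.8] 0.188 res 0.72 off [ 0.05 -0.35]
sym [ 668.1 -212.5] 0.211 res 1.46 off [0.27 0.98]
```

All three pieces check out at about 1–1.5 mm from centre. Handing in.

```bash
python3 -c '
from workcell import ctrl
print(ctrl.get_obs()["t"]);print(ctrl.close_job())'
```

```text
44.2
the job is handed in; nothing more can be done
None
```

All three heel top pieces are on their heels: large on the derby, medium on the loafer and small on the pump. Each is released with its straight edge towards the toe, and the job was handed in at 44.2 s. The gripper was clear of everything. In the last picture the half sole, tin, hammer and look-alikes appeared undisturbed.

| Piece | Offset from heel centre, along / across | Yaw error | How measured |
|---|---|---|---|
| Large | about −1 / +1 mm | about 0.01 rad | outline, both cameras |
| Medium | about +1.2 / +0.7 mm | about 0.005 rad | brad positions, top camera |
| Small | about +0.2 / +0.3 to +1 mm | within about 0.02 rad | brad positions, top camera |

**Failed or disagreeing checks:**
- **Outline fits:** these were unreliable for the medium and small pieces, where dark rubber meets dark surroundings. One gave a 6 mm error and another sat at the edge of its search range. I relied on the brad positions and overlay pictures for those two.
- **Small piece:** by eye on the overlay it looked about 2 mm off, towards the heel back and one side. The brad positions, which I read off the picture by hand, did not confirm this, so I left it.
- **Cameras:** they differ by about (4, 5) mm in absolute position. Comparing each piece with its heel in the same camera cancels this out.

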